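Check a planed edge: straightedge flush, magnifier held over the joint

ROBOT

A 6-joint arm with a two-finger parallel gripper is mounted at the origin on the work surface. World frame = base frame: x ahead of the robot, y to its left, z up, the work surface at z = 0. Lengths are in m, angles in degrees, forces in N, time in s.
With the tool pointing down it reaches from about 0.3 to 0.75 m from the base axis. Payload 8.5 kg.
Tool frame: the origin (TCP) lies on the centre line of the jaws, within the pads' length; the fingertips stand 14 mm ahead of it and the grasp point (between the pads) lies 5 mm behind it; z points along the fingers, y is the direction in which the jaws open and shut (so a half turn about z gives the same grasp; the last joint's range is limited). The gripper opens to 85 mm and grips with 20 to 120 N. Pads are 22 mm wide; open, the fingers measure 114 mm over their backs; the gripper's body (76 mm by 85 mm) begins 54 mm behind the grasp point. The pads swing forward as they close: fully open they stand 13 mm farther back than shut.
Start: joints at [-77.137, 21.807, 74.336, -0, 83.858, -12.336], TCP at [0.234, -0.498, 0.245] pointing down, gripper open.
Joint ranges: [-178.18, 178.18], [-50.72, 133.34], [12.68, 142.11], [-81.47, 261.47], [9.98, 163.14], [-165.26, 165.26]. Speed limits (degrees/s): [136.94, 136.94, 180, 180, 180, 180].

INTERFACE

Orientations are given as a 3x3 rotation matrix whose columns are the frame's x, y, z axes.
In Python, from rig import env, optics, order, finder gives the robot as it stands.
- The arm moves only by the tool play_rows, never from a script. Its argument "commands" is a list of rows, each an object of numbers: "grip": the closure, from -1 (fully open) to 1 (shut); "x", "y", "z": the shift along the tool's x, y, z in m; "rx", "ry", "rz": the turn, a rotation vector about the tool's x, y, z in rad. A call has 1 to 12 rows; each row shifts and turns the commanded pose from where the row before left it, along the tool's axes as they then stand; what a row does not reach is not made up. A row lasts 1/8 s, in which the tool goes at most 62.5 mm and 10.7 degrees, less where a joint would pass 70% of its speed; a pose out of reach is approached as far as the arm can. A call is refused whole if a number of a shift passes 0.0625 or a number of a turn 0.188, either way. A call with a gripper value outside its range is refused whole. The fingers move at their own pace and stop on an object; "squeeze" is the grip in N (left out, the last holds). Time passes only in rows, so rows that do not move let the fingers close. It gives the time, the measured TCP pose, the force and the opening at its end, in the units of the state.
- env.observe(): the state, without advancing time (a new reading comes with each control period).
- optics.get_image(name): name is "scene" or "side" or "wrist"; returns a dict with "color" (420x560x3 uint8, blue, green, red), "range_z" (420x560 float32, m along the optical axis (not along the pixel's ray), 0 where there is no reading), "fov_y" (degrees; the focal length in pixels is half the picture's height over the tangent of half this angle, whatever the lens; pixels are square), "cx", "cy" (the principal point, pixels), "cam_to_world" (4x4, takes a point from camera to world coordinates). Camera axes: x right, y down, z forward; pixel columns grow to the right and rows downward; lengths in m; the calibration is good to about 2 mm. The wrist camera is an equidistant fisheye: a pixel r from the principal point sees the ray r / f radians off the axis. A picture is of the moment at which its call begins.
- order.close_job(): hands the job in, once; it reports no verdict.
Trained networks look in the newest picture that a camera, given by its name, has taken for a name from the list of things; names that differ only in an ending like _2 or _b are one class to them, and where a whole thing is asked for, a point or a joint stands for the part that bears it (a point fixed in the world has none). Each returns a list of dicts, best first, with "conf" (0 to 1); they miss things now and then, are a little off and sometimes report something else, mostly with a low value. They report only what shows in the picture. A call takes as long as a camera call. They do not tell look-alikes from the thing itself.
- finder.boxes_of(camera, thing): "point" ([x, y, z] in m, in world coordinates, good to about 4 mm: the middle of the surface that is visible of it).
The state is a dict: "time_s": time; "q": joint angles; "qvel": joint speeds; "joint_efforts": joint torques, N m; "position": TCP position; "tool_rot": TCP orientation; "ft_force": force on the tool from outside, world axes, zero at the start; "wrist_torque": the same for the moment, N m; "grip_width": finger opening in m.
Only numpy, scipy, OpenCV 4.12 (cv2) and the standard library are available. Lean on these libraries where they do the work, as an engineer would, in place of code of your own. Each camera call takes 0.05 s, during which the arm holds its last target.

TASK

Help me check the planed edge of the board: lay the straightedge flat on the bench with its working edge flush against the board's front edge, across the spot where the pencil line meets that edge, and let go of it. Then carry the magnifier over the awl rack and finish holding it still for me above that spot, not touching anything: lens level, centred on the spot, about 2 cm above the board's top, its long side along the edge (handle to either side). The straightedge must stay flush; leave the rack and the other tools alone.

Things in the scene. Friction and masses are not known exactly. Their poses are not given: they have to be found in the camera images.
- board: Light wooden board lying flat on the bench, immovable, 130 mm (x) by 220 mm (y, along the edge), 22 mm thick. Origin: middle of its front long edge (the one that faces the robot), on the bench; x points from that edge into the board, y along the edge, z up. Two dark steel holdfasts behind it, 70 mm either side of its middle, rise to 116 mm above the bench at x = 145 to 175 mm and come down on its top at x = 80 to 115 mm
- mark_edge (a point): the point where the pencil line (dark stroke 4 mm wide, running 75 mm back across the board's top, square to the edge, within 40 mm of the board's middle) meets the upper corner of the board's front edge, 22 mm above the bench; axes as the board's
- straightedge: Aluminium straightedge, loose, 0.22 kg: flat strip 62 mm wide (x), 200 mm long (y), 4 mm thick, with a raised grip rail along its whole length, 12 mm wide, its top 22 mm above the strip's underside. The rail is off-centre. Origin: under the middle of the rail, on the underside. x points to the working edge, which is 40 mm from the rail's centre line (the wide flange, with graduations); the other long edge is 22 mm from it. z up; it starts lying flat on the bench
- rule_grip (a point): straightedge: centre of its rail, 13 mm above the underside, same axes as the straightedge; grasp across the 12 mm rail (closing along x)
- rule_edge_a (a point): straightedge: point on the working edge, at x = 40 mm, y = +90 mm, z = 2 mm
- rule_edge_b (a point): straightedge: point on the working edge, at x = 40 mm, y = -90 mm, z = 2 mm
- magnifier: Rectangular hand magnifier, loose, 0.15 kg, lying flat on the bench beyond the awl rack: steel frame 100 mm (x) by 58 mm (y), 10 mm thick, round a clear lens, and a wooden handle 92 mm long, 18 mm wide (y), 17 mm high, reaching from x = -72 to +20 mm. Origin: on the underside, under the balance point of the handle; x points along the handle towards the lens, z up
- mag_grip (a point): magnifier: grasp point in the handle near its balance point, 8.5 mm above the underside, same axes as the magnifier; grasp across the 18 mm width (closing along y)
- mag_lens (a point): magnifier: centre of the lens, 80 mm from the grasp point along x, 5 mm above the underside (the frame is 10 mm thick), same axes
- rack: Wooden awl rack fixed to the bench between the magnifier and the board, 262 mm long (x), 44 mm thick (y), six awls and punches standing in it, highest point 120 mm above the bench. Origin: centre of its underside
- mallet: bystander: wooden mallet lying in front of the robot, 78 mm high; origin under its head
- plane: bystander: steel hand plane with wooden handles, 235 mm long, 95 mm high; origin under its middle
- glue: bystander: white glue bottle, 60 mm diameter, 150 mm high; origin under its middle
- brush_can: bystander: steel can of brushes, 76 mm diameter, 200 mm high with the brushes; origin under its middle
- wax_tin: bystander: flat round wax tin, 76 mm diameter, 28 mm high; origin under its middle
- gauge: bystander: wooden marking gauge, 200 mm long, 72 mm high; origin under the middle of its beam, on the bench
- pencil: bystander: flat carpenter's pencil, 155 mm long, 7 mm thick, lying on the board along y about 60 mm behind the edge; origin under its middle
Not all that is in view belongs to the job. What is shaped like the magnifier but black or orange is not meant.

How it is judged (in metres and radians):
On the way:
1. the straightedge lies flat on the bench, flush against the board's front edge, across the pencil line, and released (x of rule_edge_a in the frame of board between -0.0025 and 0.002 m and x of rule_edge_b in the frame of board between -0.0025 and 0.002 m and angle between rule_grip's own z axis and vertical below 0.05 rad and height (world z) of each of rule_edge_a, rule_edge_b below 0.006 m and y of mark_edge in the frame of rule_grip between -0.095 and 0.095 m and contact force between straightedge and the fingers below 0.1 N and linear speed of straightedge below 0.01 m/s), for 0.2 s.
At the end, for the whole second after the job is handed in: Straightedge flat, let go, across the line, both ends within 2.5 mm of the board's edge. Magnifier held still by the gripper alone: lens centre within 12 mm sideways of line meeting edge, 13 to 38 mm above the board's top; level and along the edge within 0.12 rad; not touching board or straightedge (all of step 1 and horizontal distance between mag_lens and mark_edge below 0.012 m and z of mag_lens in the frame of mark_edge between 0.013 and 0.038 m and angle between mag_lens's own z axis and vertical below 0.12 rad and angle between the x axis of mag_lens and the y axis of board, either way round below 0.12 rad and contact force between magnifier and the fingers above 1 N and contact force between magnifier and board below 0.05 N and contact force between magnifier and straightedge below 0.05 N and contact force between magnifier and rack below 0.05 N and linear speed of magnifier below 0.02 m/s and angular speed of magnifier below 0.15 rad/s); the arm keeps its last pose, push and grip.
It fails at once if the magnifier touches the board, its holdfasts or the straightedge (contact force between magnifier and board above 0.5 N or contact force between magnifier and straightedge above 0.5 N).
It fails at once if the awl rack is struck (contact force between rack and magnifier above 1 N or contact force between rack and straightedge above 1 N or contact force between rack and the fingers above 1 N or contact force between rack and the arm above 1 N).
It fails at once if a bystanding tool is disturbed (moved more than 25 mm) (distance of any of mallet, plane, glue, brush_can, wax_tin, gauge, pencil from where it was at the start of the episode above 0.025 m).
It also fails if it takes over 72 s, if anything falls off the work surface, if the arm or the gripper's body presses on something with over 40 N, if the wrist force passes 120 N, or if a joint passes its speed limit or range.

## Working session

There is one attempt and no reset: what is moved stays moved. The work goes in short steps, Python scripts to look and compute and a tool call to move; the robot and the scene stay as the last step left them, time stands still between calls to the robot, and variables do not carry over. Pictures are saved under pics/ and viewed, and the job is handed in when it is done.

Besides the shell and the picture viewer there is one more tool, called after "Emit:" as name([rows], argument=value, ...), one row to a line, values as JSON. play_rows: Moves the arm, as the interface text tells. Its arguments: {"type":"object","properties":{"commands":{"type":"array"},"squeeze":{"type":"number"}},"required":["commands"]}

```bash
mkdir -p pics; ls
python3 - <<'E'
from rig import env, optics, order, finder
import cv2,numpy as np
s=env.observe();print(s)
for n in ["scene","side","wrist"]:
    d=optics.get_image(n);cv2.imwrite(f"pics/{n}0.png",d["color"]);print(n,d["fov_y"],d["cx"],d["cy"],np.round(d["cam_to_world"],3).tolist())
    np.savez(f"{n}0.npz",**d)
E
```

```text
pics
{'time_s': 0.0, 'q': array([-7.71385350e+01,  2.18404996e+01,  7.43860605e+01, -5.77491981e-04,
        8.38566574e+01, -1.23375768e+01]), 'qvel': array([ 0.02988442, -0.02236103, -0.05829363,  0.09683761,  0.01246622,
        0.05691955]), 'joint_efforts': array([-4.30328191e-04, -4.48464489e+01, -2.31276637e+01, -2.16327712e-04,
        4.89417580e-03, -6.36681364e-06]), 'position': array([ 0.23408728, -0.49739208,  0.24470866]), 'tool_rot': array([[ 9.04833761e-01,  4.25764905e-01, -3.33070200e-04],
       [ 4.25764929e-01, -9.04832706e-01,  1.41374841e-03],
       [ 3.00551645e-04, -1.42101690e-03, -9.99998945e-01]]), 'ft_force': array([ 0.22840888, -0.53505329, -0.66471197]), 'wrist_torque': array([ 0.0391251 , -0.01853565,  0.02278551]), 'grip_width': 0.08528941640128936}
scene 53.647598128827546 278.83363485038575 200.84218112677593 [[0.186, 0.562, -0.806, 1.498], [0.982, -0.118, 0.144, -0.24], [-0.014, -0.819, -0.574, 0.747], [0.0, 0.0, 0.0, 1.0]]
side 42.93195082971356 275.8439937563077 211.43011585461775 [[-0.889, -0.292, 0.353, 0.015], [-0.459, 0.552, -0.697, 0.875], [0.009, -0.781, -0.624, 0.898], [0.0, 0.0, 0.0, 1.0]]
wrist 65.70646984690485 274.8085345966693 210.30789392923 [[0.426, -0.858, -0.288, 0.31], [-0.905, -0.404, -0.134, -0.463], [-0.002, 0.317, -0.948, 0.375], [0.0, 0.0, 0.0, 1.0]]
```

View pics/scene0.png

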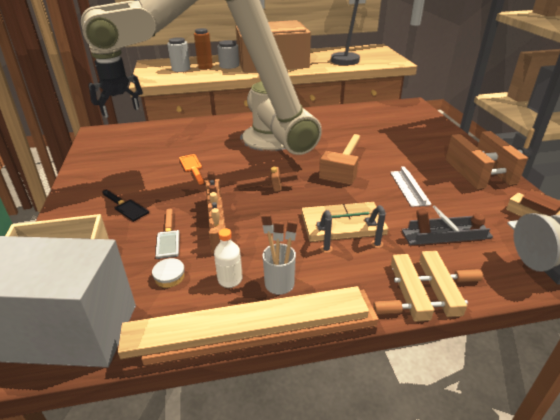

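View pics/side0.png

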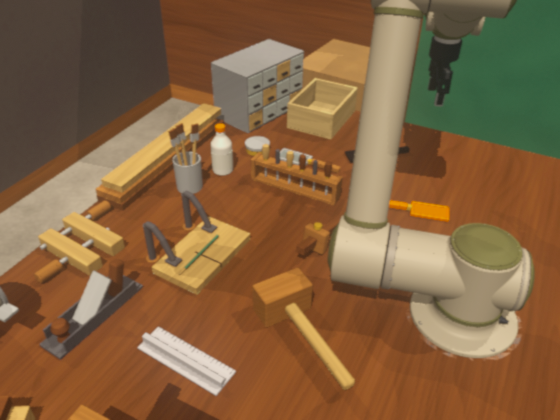

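View pics/wrist0.png

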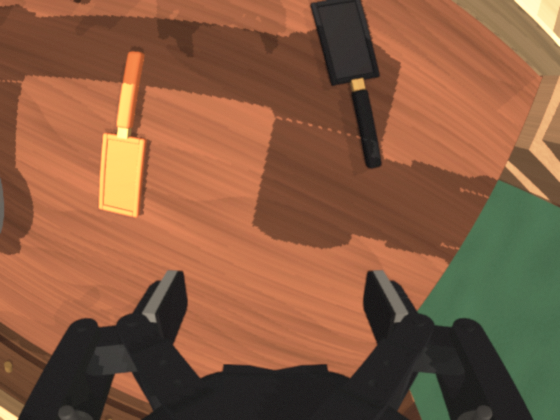

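In the scene picture there are three magnifier-like things: steel frame with wooden handle (168,240), black (127,206) and orange (192,165). The steel one beyond the rack fits the description. The straightedge is at (410,187), the board at (342,220) and the rack at (214,208). I'll measure now.

```bash
cat > h.py <<'E'
import numpy as np,cv2
def f(d): return 210/np.tan(np.radians(float(d["fov_y"]))/2)
def world(d):
    z=d["range_z"];v,u=np.mgrid[0:420,0:560];F=f(d)
    p=np.stack([(u-d["cx"])/F*z,(v-d["cy"])/F*z,z,np.ones_like(z)],-1)
    return (p@d["cam_to_world"].T)[...,:3]
def ray_plane(d,u,v,h):
    F=f(d);r=d["cam_to_world"][:3,:3]@np.array([(u-d["cx"])/F,(v-d["cy"])/F,1]);o=d["cam_to_world"][:3,3]
    return o+r*(h-o[2])/r[2]
def ortho(d,x0,x1,y0,y1,h,s=1000):
    # top view at plane h: columns = -y (left to right), rows = -x (up = +x)
    W=int((y1-y0)*s);H=int((x1-x0)*s);F=f(d)
    j,i=np.meshgrid(np.arange(W),np.arange(H))
    P=np.stack([x1-i/s,y1-j/s,np.full(i.shape,h)],-1)
    T=np.linalg.inv(d["cam_to_world"]);c=P@T[:3,:3].T+T[:3,3]
    return cv2.remap(d["color"],(c[...,0]/c[...,2]*F+d["cx"]).astype(np.float32),(c[...,1]/c[...,2]*F+d["cy"]).astype(np.float32),cv2.INTER_CUBIC)
E
python3 - <<'E'
from rig import finder
import numpy as np,cv2
for t in ["board","mark_edge","straightedge","rule_grip","magnifier","mag_grip","mag_lens","rack","mallet","plane","glue","brush_can","wax_tin","gauge","pencil"]:
    for c in ["scene","side"]:
        try: print(t,c,[(np.round(r["point"],3).tolist(),round(r["conf"],2)) for r in finder.boxes_of(c,t)][:4])
        except Exception as e: print(t,c,e)
from h import *
a=dict(np.load("scene0.npz"))
b=dict(np.load("side0.npz"))
def crop(d,u0,u1,v0,v1,k): return cv2.resize(d["color"][v0:v1,u0:u1],None,fx=k,fy=k,interpolation=cv2.INTER_CUBIC)
cv2.imwrite("pics/c1.png",crop(a,290,490,130,260,4)); cv2.imwrite("pics/c2.png",crop(b,140,260,180,390,2.8))
cv2.imwrite("pics/c3.png",crop(a,90,240,140,290,4))
E
```

```text
board scene []
board side [([0.621, 0.129, 0.022], 0.77), ([0.459, 0.39, 0.004], 0.4)]
mark_edge scene []
mark_edge side []
straightedge scene [([0.477, 0.373, 0.002], 0.65)]
straightedge side [([0.457, 0.386, 0.003], 0.91)]
rule_grip scene [([0.479, 0.371, 0.005], 0.85)]
rule_grip side [([0.46, 0.384, 0.005], 0.95)]
magnifier scene [([0.407, -0.514, 0.007], 0.97), ([0.182, -0.317, 0.011], 0.58), ([0.582, -0.387, 0.008], 0.55)]
magnifier side [([0.168, -0.303, 0.01], 0.81), ([0.561, -0.381, 0.009], 0.57), ([0.43, -0.5, 0.013], 0.43), ([0.617, 0.13, 0.02], 0.18)]
mag_grip scene [([0.589, -0.387, 0.012], 0.95), ([0.179, -0.314, 0.01], 0.76), ([0.398, -0.51, 0.004], 0.71), ([0.372, 0.167, 0.05], 0.48)]
mag_grip side [([0.169, -0.305, 0.004], 0.61), ([0.558, -0.383, 0.009], 0.55), ([0.436, -0.502, 0.012], 0.47)]
mag_lens scene [([0.182, -0.313, 0.002], 0.82), ([0.405, -0.514, 0.007], 0.77), ([0.582, -0.385, 0.011], 0.72)]
mag_lens side [([0.554, -0.383, 0.01], 0.86), ([0.433, -0.498, 0.011], 0.69), ([0.171, -0.307, 0.003], 0.68)]
rack scene [([0.554, -0.254, 0.066], 0.7), ([0.482, 0.372, 0.002], 0.59)]
rack side [([0.517, -0.239, 0.064], 0.69)]
mallet scene [([0.369, 0.164, 0.045], 0.79)]
mallet side [([0.33, 0.209, 0.048], 0.72)]
plane scene [([0.711, 0.355, 0.023], 0.67), ([0.814, -0.125, 0.086], 0.6)]
plane side [([0.697, 0.382, 0.027], 0.55)]
glue scene [([0.774, -0.236, 0.08], 0.73)]
glue side [([0.747, -0.215, 0.076], 0.72)]
brush_can scene [([0.814, -0.123, 0.086], 0.87), ([0.48, 0.376, 0.001], 0.34)]
brush_can side [([0.786, -0.105, 0.087], 0.6)]
wax_tin scene [([0.733, -0.379, 0.029], 0.73)]
wax_tin side [([0.726, -0.362, 0.027], 0.62), ([0.695, 0.38, 0.029], 0.37)]
gauge scene [([0.377, -0.057, 0.036], 0.89), ([0.598, 0.123, 0.029], 0.48)]
gauge side [([0.364, -0.034, 0.046], 0.92), ([0.619, 0.129, 0.021], 0.68)]
pencil scene []
pencil side [([0.747, -0.216, 0.072], 0.72), ([0.462, 0.384, 0.002], 0.62)]
```

View pics/c1.png

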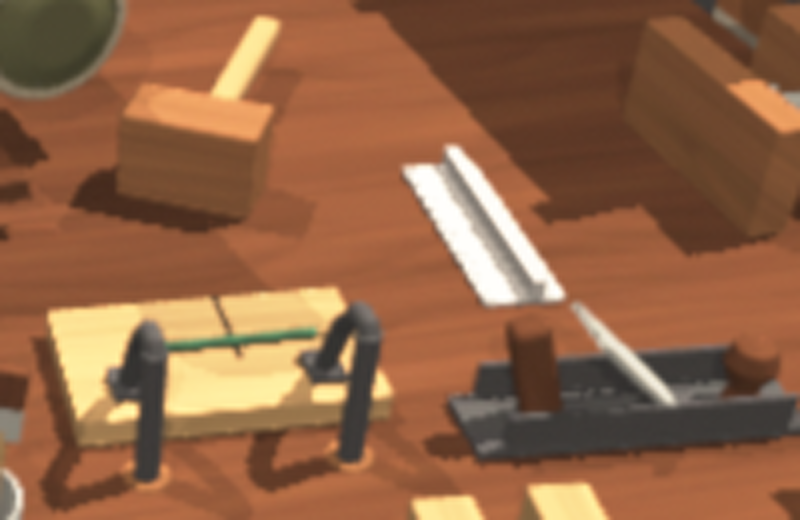

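View pics/c2.png

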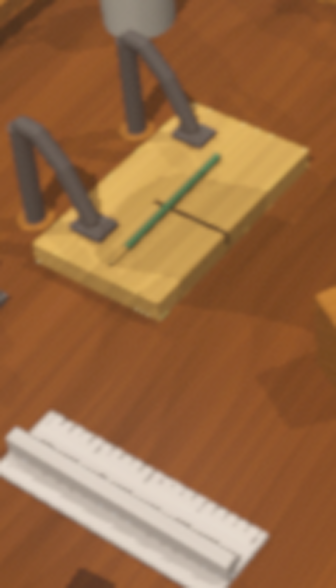

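View pics/c3.png

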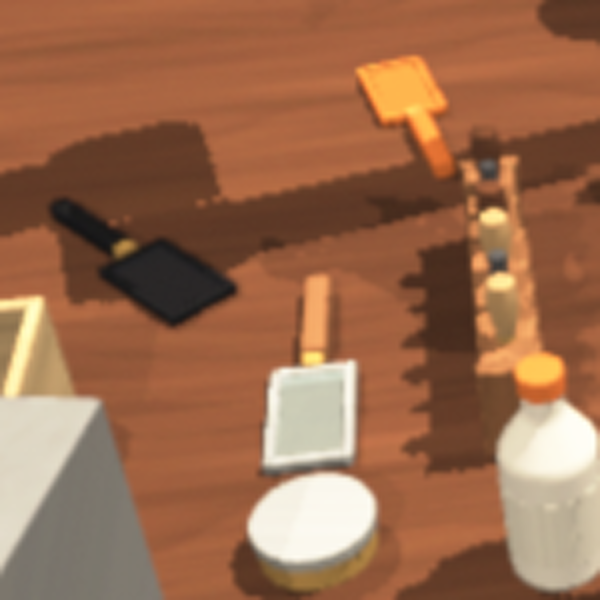

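The enlarged crop confirms it: silver frame with a clear lens, wooden handle and brass ferrule, lens end away from the robot and next to the wax tin.

Run:
```python
from h import *
a=dict(np.load("scene0.npz"));b=dict(np.load("side0.npz"))
for n,d in [("scene",a),("side",b)]:
    w=world(d)
    m=(d["range_z"]>0)&(w[...,0]>.25)&(w[...,0]<.7)&(abs(w[...,1])<.5)
    z=w[...,2][m]; print(n,"bench z",np.median(z[abs(z)<.015]))
    # board
    m=(d["range_z"]>0)&(abs(w[...,2]-.022)<.006)&(w[...,0]>.45)&(w[...,0]<.78)&(w[...,1]>-.02)&(w[...,1]<.28)
    c,h,an=cv2.minAreaRect((w[...,:2][m]*1000).astype(np.float32)); print("board",c,h,an,m.sum())
    # straightedge
    hs=cv2.cvtColor(d["color"],cv2.COLOR_BGR2HSV)
    m=(d["range_z"]>0)&(hs[...,1]<60)&(hs[...,2]>120)&(abs(w[...,0]-.47)<.15)&(abs(w[...,1]-.38)<.13)&(w[...,2]<.05)
    c,h,an=cv2.minAreaRect((w[...,:2][m]*1000).astype(np.float32)); print("se",c,h,an,m.sum(),np.percentile(w[...,2][m],[5,50,95]))
o=np.hstack([ortho(a,.33,.72,-.02,.5,.022,760),ortho(b,.33,.72,-.02,.5,.022,760)])
cv2.imwrite("pics/o1.png",o)
o=np.hstack([ortho(a,.4,.72,-.5,-.2,.005,1200),ortho(b,.4,.72,-.5,-.2,.005,1200)])
cv2.imwrite("pics/o2.png",o)
```

```text
scene bench z 0.0018470213680327752
board (624.1307373046875, 140.7557830810547) (297.7021789550781, 182.48745727539062) 84.25376892089844 1792
se (485.150146484375, 379.8980407714844) (268.987060546875, 259.7211608886719) 0.10434826463460922 1392 [-0.75259894  0.00195974  0.02274903]
side bench z -0.001222516227044279
board (624.1983642578125, 138.46495056152344) (285.9927673339844, 173.88406372070312) 87.05760192871094 3249
se (468.6910705566406, 375.42889404296875) (68.83128356933594, 206.31187438964844) 84.40430450439453 2773 [-6.10136604e-05  3.61574587e-03  2.15258739e-02]
```

View pics/o1.png

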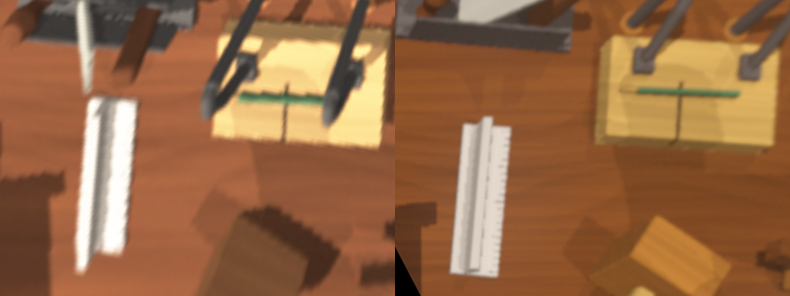

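View pics/o2.png

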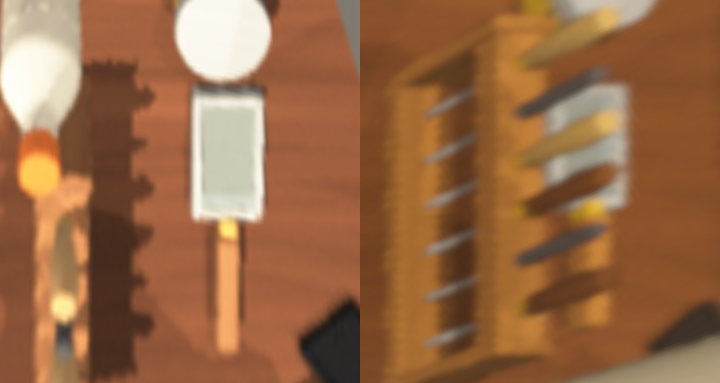

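Emit:
play_rows([
  {"grip":-1,"z":-0.02,"rz":0.175},
  {"grip":-1,"z":-0.02,"rz":0.175},
  {"grip":-1,"z":-0.015,"rz":0.175},
  {"grip":-1,"x":0.01,"y":-0.054},
  {"grip":-1,"x":0.01,"y":-0.054},
  {"grip":-1,"x":0.01,"y":-0.054},
  {"grip":-1,"x":0.01,"y":-0.054},
  {"grip":-1,"x":0.01,"y":-0.054},
  {"grip":-1,"x":0.01,"y":-0.054},
  {"grip":-1,"x":0.01,"y":-0.054},
  {"grip":-1,"x":0.01,"y":-0.054},
  {"grip":-1,"x":0.01,"y":-0.054},
])

```text
invalid input at $.commands[0]: expected keys grip, x, y, z, rx, ry, rz
```

Emit:
play_rows([
  {"grip":-1,"x":0.01,"y":-0.054},
  {"grip":-1,"x":0.01,"y":-0.054},
  {"grip":-1,"x":0.01,"y":-0.054},
  {"grip":-1,"x":0.01,"y":-0.054},
  {"grip":-1,"x":0.01,"y":-0.054},
  {"grip":-1,"x":0.01,"y":-0.054},
  {"grip":-1},
  {"grip":-1},
])

```text
invalid input at $.commands[0]: expected keys grip, x, y, z, rx, ry, rz
```

```bash
cat >> h.py <<'E'
def wproj(d,P):
    T=np.linalg.inv(d["cam_to_world"]);c=P@T[:3,:3].T+T[:3,3]
    F=f(d);rh=np.hypot(c[...,0],c[...,1]);th=np.arctan2(rh,c[...,2]);k=F*th/np.maximum(rh,1e-9)
    return c[...,0]*k+d["cx"],c[...,1]*k+d["cy"]
def wortho(d,x0,x1,y0,y1,h,s=1000):
    W=int((y1-y0)*s);H=int((x1-x0)*s)
    j,i=np.meshgrid(np.arange(W),np.arange(H))
    u,v=wproj(d,np.stack([x1-i/s,y1-j/s,np.full(i.shape,h)],-1))
    return cv2.remap(d["color"],u.astype(np.float32),v.astype(np.float32),cv2.INTER_CUBIC)
def wworld(d):
    z=d["range_z"];v,u=np.mgrid[0:420,0:560];F=f(d);x=u-d["cx"];y=v-d["cy"];r=np.hypot(x,y)+1e-9;t=np.tan(r/F)
    p=np.stack([x/r*t*z,y/r*t*z,z,np.ones_like(z)],-1)
    return (p@d["cam_to_world"].T)[...,:3]
E
python3 - <<'E'
from rig import env, optics
from h import *
s=env.observe();print(s["time_s"],s["position"],s["q"],s["ft_force"])
d=optics.get_image("wrist");np.savez("wrist1.npz",**d);cv2.imwrite("pics/wrist1.png",d["color"])
a=dict(np.load("scene0.npz"));b=dict(np.load("side0.npz"))
cv2.imwrite("pics/o3.png",wortho(d,.33,.72,-.02,.5,.022,1500))
E
```

```text
1.65 [ 0.23417884 -0.49764514  0.24532638] [-7.71363944e+01  2.18065565e+01  7.43352150e+01  2.46604338e-03
  8.38568774e+01 -1.23357442e+01] [ 0.45608058 -0.25291046 -0.19592165]
```

View pics/wrist1.png

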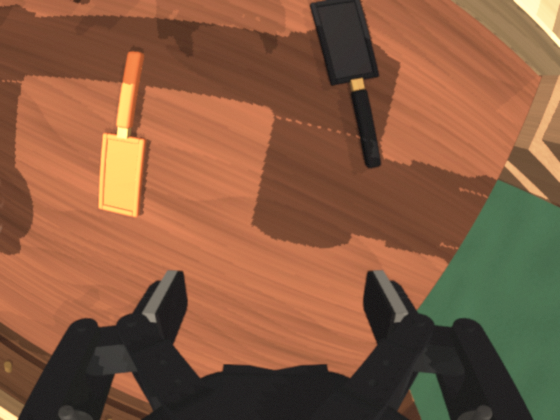

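View pics/o3.png

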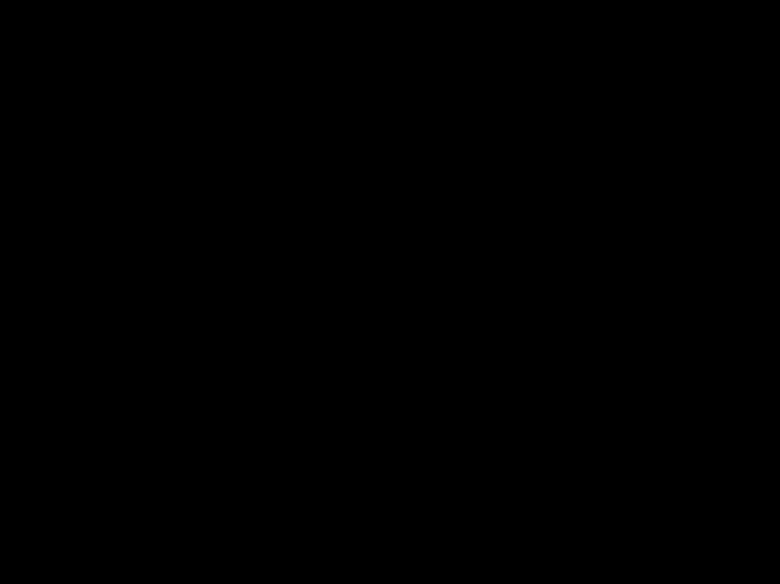

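Every key is required in each row, so nothing moved. Resending with full rows.

Emit:
play_rows([
  {"grip":-1,"x":0,"y":0,"z":-0.02,"rx":0,"ry":0,"rz":0.175},
  {"grip":-1,"x":0,"y":0,"z":-0.02,"rx":0,"ry":0,"rz":0.175},
  {"grip":-1,"x":0,"y":0,"z":-0.015,"rx":0,"ry":0,"rz":0.175},
  {"grip":-1,"x":0.01,"y":-0.054,"z":0,"rx":0,"ry":0,"rz":0},
  {"grip":-1,"x":0.01,"y":-0.054,"z":0,"rx":0,"ry":0,"rz":0},
  {"grip":-1,"x":0.01,"y":-0.054,"z":0,"rx":0,"ry":0,"rz":0},
  {"grip":-1,"x":0.01,"y":-0.054,"z":0,"rx":0,"ry":0,"rz":0},
  {"grip":-1,"x":0.01,"y":-0.054,"z":0,"rx":0,"ry":0,"rz":0},
  {"grip":-1,"x":0.01,"y":-0.054,"z":0,"rx":0,"ry":0,"rz":0},
  {"grip":-1,"x":0.01,"y":-0.054,"z":0,"rx":0,"ry":0,"rz":0},
  {"grip":-1,"x":0.01,"y":-0.054,"z":0,"rx":0,"ry":0,"rz":0},
  {"grip":-1,"x":0.01,"y":-0.054,"z":0,"rx":0,"ry":0,"rz":0},
])

```text
time_s: 3.2
position: [0.3653, -0.0193, 0.3006]
tool_rot: [[0.996, -0.085, 0.001], [-0.085, -0.996, -0.0], [0.001, 0.0, -1.0]]
ft_force: [0.5, -1.4, 0.3]
grip_width: 0.0855
```

Emit:
play_rows([
  {"grip":-1,"x":0.015,"y":-0.054,"z":0,"rx":0,"ry":0,"rz":0},
  {"grip":-1,"x":0.015,"y":-0.054,"z":0,"rx":0,"ry":0,"rz":0},
  {"grip":-1,"x":0.015,"y":-0.054,"z":0,"rx":0,"ry":0,"rz":0},
  {"grip":-1,"x":0.015,"y":-0.054,"z":0,"rx":0,"ry":0,"rz":0},
  {"grip":-1,"x":0.015,"y":-0.054,"z":0,"rx":0,"ry":0,"rz":0},
  {"grip":-1,"x":0.015,"y":-0.05,"z":0,"rx":0,"ry":0,"rz":0},
  {"grip":-1,"x":0,"y":0,"z":0,"rx":0,"ry":0,"rz":0},
  {"grip":-1,"x":0,"y":0,"z":0,"rx":0,"ry":0,"rz":0},
])

```text
time_s: 4.2
position: [0.4819, 0.2899, 0.3002]
tool_rot: [[0.996, -0.085, -0.0], [-0.085, -0.996, -0.0], [-0.0, 0.0, -1.0]]
ft_force: [-0.1, 0.5, -0.2]
grip_width: 0.085
```

Run:
```python
from rig import env, optics
from h import *
s=env.observe();print(s["time_s"],s["position"],s["q"],s["ft_force"])
d=optics.get_image("wrist");np.savez("wrist1.npz",**d);cv2.imwrite("pics/wrist1b.png",d["color"])
cv2.imwrite("pics/o3b.png",wortho(d,.33,.72,-.02,.5,.022,1500))
```

```text
4.2 [0.48191379 0.28985315 0.30019109] [ 1.89711076e+01  2.12820410e+01  6.61019533e+01 -1.34030954e-02
  9.26429910e+01  1.13841463e+02] [-0.10196173  0.51598745 -0.16853855]
```

View pics/wrist1b.png

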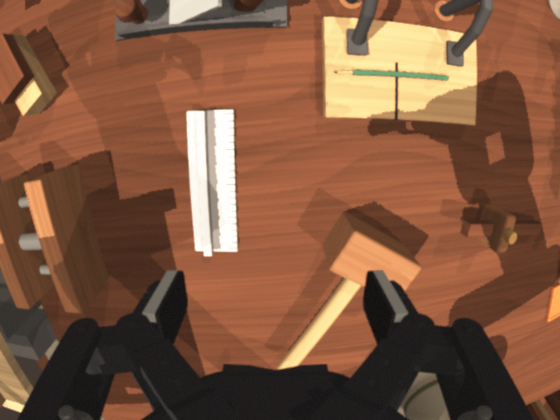

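View pics/o3b.png

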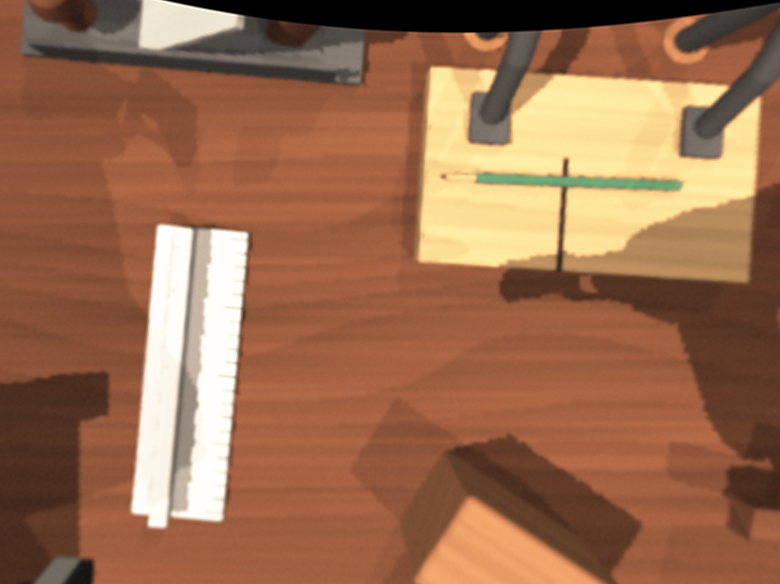

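Run:
```python
from h import *
d=dict(np.load("wrist1.npz"))
o=np.hstack([wortho(d,.36,.58,.32,.43,.022,2600),wortho(d,.36,.58,.32,.43,.004,2600)])
cv2.imwrite("pics/o4.png",o)
cv2.imwrite("pics/o5.png",wortho(d,.50,.58,-.02,.24,.022,3000))
```

```text
(no output)
```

View pics/o4.png

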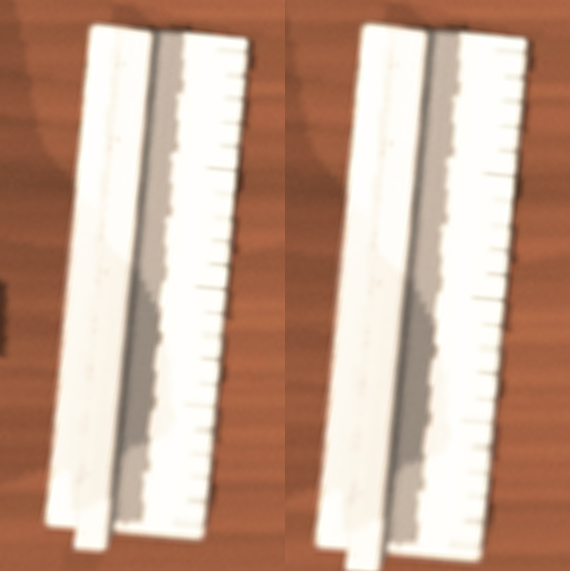

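View pics/o5.png

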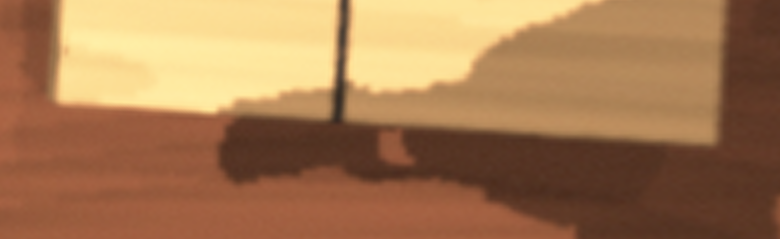

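Working line: straightedge rail centre is about (0.4685, 0.387), and its working edge points to world −y. The board edge runs (0.546, 0.222) to (0.532, 0.001), yaw −3.7°. The mark is at (0.539, 0.128).

Emit:
play_rows([
  {"grip":-1,"x":-0.011,"y":-0.048,"z":0.02,"rx":0,"ry":0,"rz":0},
  {"grip":-1,"x":-0.0105,"y":-0.0475,"z":0.02,"rx":0,"ry":0,"rz":0},
  {"grip":-0.4,"x":0,"y":0,"z":0.05,"rx":0,"ry":0,"rz":0},
  {"grip":-0.4,"x":0,"y":0,"z":0.05,"rx":0,"ry":0,"rz":0},
  {"grip":-0.4,"x":0,"y":0,"z":0.05,"rx":0,"ry":0,"rz":0},
  {"grip":-0.4,"x":0,"y":0,"z":0.04,"rx":0,"ry":0,"rz":0},
  {"grip":-0.4,"x":0,"y":0,"z":0,"rx":0,"ry":0,"rz":0},
  {"grip":-0.4,"x":0,"y":0,"z":0,"rx":0,"ry":0,"rz":0},
])

```text
time_s: 5.25
position: [0.4698, 0.387, 0.0725]
tool_rot: [[0.996, -0.086, 0.003], [-0.086, -0.996, 0.001], [0.003, -0.002, -1.0]]
ft_force: [0.6, 0.2, 1.2]
grip_width: 0.0596
```

Run:
```python
from rig import env, optics
from h import *
s=env.observe();print(s["time_s"],s["position"],s["grip_width"],s["ft_force"])
d=optics.get_image("wrist");cv2.imwrite("pics/w2.png",d["color"])
```

```text
5.25 [0.46980757 0.38700782 0.07246207] 0.05960304194544299 [0.61695257 0.2118562  1.24040763]
```

View pics/w2.png

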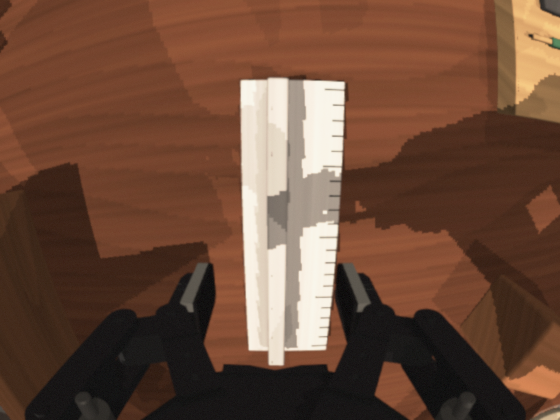

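The rail (column ~278) is centred between the jaws (185–365). Descending and closing.

Emit:
play_rows([
  {"grip":-0.4,"x":0,"y":0,"z":0.025,"rx":0,"ry":0,"rz":0},
  {"grip":-0.4,"x":0,"y":0,"z":0.02,"rx":0,"ry":0,"rz":0},
  {"grip":-0.4,"x":0,"y":0,"z":0.006,"rx":0,"ry":0,"rz":0},
  {"grip":0.2,"x":0,"y":0,"z":0,"rx":0,"ry":0,"rz":0},
  {"grip":1,"x":0,"y":0,"z":0,"rx":0,"ry":0,"rz":0},
  {"grip":1,"x":0,"y":0,"z":0,"rx":0,"ry":0,"rz":0},
  {"grip":1,"x":0,"y":0,"z":0,"rx":0,"ry":0,"rz":0},
  {"grip":1,"x":0,"y":0,"z":0,"rx":0,"ry":0,"rz":0},
  {"grip":1,"x":0,"y":0,"z":0,"rx":0,"ry":0,"rz":0},
], squeeze=40)

```text
time_s: 6.42
position: [0.4693, 0.3874, 0.0204]
tool_rot: [[0.996, -0.085, 0.002], [-0.085, -0.996, 0.001], [0.002, -0.001, -1.0]]
ft_force: [-0.0, -1.1, 5.3]
grip_width: 0.011
```

Emit:
play_rows([
  {"grip":1,"x":0,"y":0,"z":-0.02,"rx":0,"ry":0,"rz":0},
  {"grip":1,"x":0,"y":0,"z":-0.05,"rx":0,"ry":0,"rz":0},
  {"grip":1,"x":0,"y":0,"z":-0.05,"rx":0,"ry":0,"rz":0},
  {"grip":1,"x":0,"y":0,"z":-0.03,"rx":0,"ry":0,"rz":0},
  {"grip":1,"x":0.01,"y":0.04,"z":0,"rx":0,"ry":0,"rz":0},
  {"grip":1,"x":0.01,"y":0.054,"z":0,"rx":0,"ry":0,"rz":0},
  {"grip":1,"x":0.01,"y":0.054,"z":0,"rx":0,"ry":0,"rz":0},
  {"grip":1,"x":0.01,"y":0.054,"z":0,"rx":0,"ry":0,"rz":0},
  {"grip":1,"x":0.0075,"y":0.0515,"z":0,"rx":0,"ry":0,"rz":0},
  {"grip":1,"x":0,"y":0,"z":0,"rx":0,"ry":0,"rz":0},
], squeeze=50)

```text
time_s: 7.68
position: [0.4947, 0.1276, 0.1693]
tool_rot: [[0.996, -0.09, -0.001], [-0.09, -0.996, -0.0], [-0.0, 0.0, -1.0]]
ft_force: [0.8, 0.3, -2.0]
grip_width: 0.0107
```

Emit:
play_rows([
  {"grip":1,"x":0,"y":0,"z":0,"rx":0,"ry":0,"rz":-0.177},
  {"grip":1,"x":0,"y":0,"z":0,"rx":0,"ry":0,"rz":-0.177},
  {"grip":1,"x":0,"y":0,"z":0,"rx":0,"ry":0,"rz":-0.177},
  {"grip":1,"x":0,"y":0,"z":0,"rx":0,"ry":0,"rz":-0.177},
  {"grip":1,"x":0,"y":0,"z":0,"rx":0,"ry":0,"rz":-0.177},
  {"grip":1,"x":0,"y":0,"z":0,"rx":0,"ry":0,"rz":-0.177},
  {"grip":1,"x":0,"y":0,"z":0,"rx":0,"ry":0,"rz":-0.177},
  {"grip":1,"x":0,"y":0,"z":0,"rx":0,"ry":0,"rz":-0.177},
  {"grip":1,"x":0,"y":0,"z":0,"rx":0,"ry":0,"rz":-0.176},
  {"grip":1,"x":0,"y":0,"z":0,"rx":0,"ry":0,"rz":0},
  {"grip":1,"x":0,"y":0,"z":0,"rx":0,"ry":0,"rz":0},
])

```text
time_s: 9.05
position: [0.4944, 0.1309, 0.1693]
tool_rot: [[0.067, 0.998, -0.0], [0.998, -0.067, 0.0], [0.0, -0.0, -1.0]]
ft_force: [-0.3, -0.2, -2.1]
grip_width: 0.0109
```

Run:
```python
from rig import env, optics
from h import *
s=env.observe();print(s["time_s"],s["position"],s["tool_rot"],s["grip_width"],s["ft_force"])
d=optics.get_image("wrist");cv2.imwrite("pics/w3.png",d["color"]);np.savez("wrist3.npz",**d)
```

```text
9.05 [0.49440099 0.13089707 0.16926071] [[ 6.67600731e-02  9.97769029e-01 -2.41185729e-04]
 [ 9.97769055e-01 -6.67600543e-02  8.48776199e-05]
 [ 6.85866880e-05 -2.46314093e-04 -9.99999967e-01]] 0.01085194194279965 [-0.34439439 -0.22326345 -2.10322101]
```

View pics/w3.png

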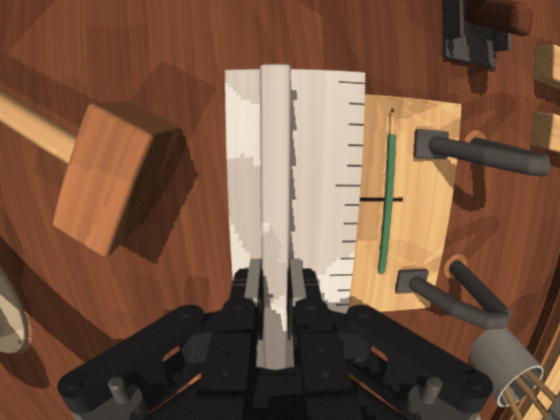

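Straightedge held level, working edge facing the board, pencil line (row ~200) well inside its length. Lowering with ~5 mm gap.

Emit:
play_rows([
  {"grip":1,"x":0,"y":0,"z":0.05,"rx":0,"ry":0,"rz":0},
  {"grip":1,"x":0,"y":0,"z":0.05,"rx":0,"ry":0,"rz":0},
  {"grip":1,"x":0,"y":0,"z":0.03,"rx":0,"ry":0,"rz":0},
  {"grip":1,"x":0,"y":0,"z":0.01,"rx":0,"ry":0,"rz":0},
  {"grip":1,"x":0,"y":0,"z":0.006,"rx":0,"ry":0,"rz":0},
  {"grip":1,"x":0,"y":0,"z":0.002,"rx":0,"ry":0,"rz":0},
  {"grip":1,"x":0,"y":0,"z":0,"rx":0,"ry":0,"rz":0},
])

```text
time_s: 9.98
position: [0.495, 0.1305, 0.022]
tool_rot: [[0.064, 0.998, 0.001], [0.998, -0.064, 0.0], [0.0, 0.001, -1.0]]
ft_force: [-0.3, 0.3, -2.6]
grip_width: 0.0105
```

Emit:
play_rows([
  {"grip":1,"x":0,"y":0,"z":0.0015,"rx":0,"ry":0,"rz":0},
  {"grip":1,"x":0,"y":0,"z":0,"rx":0,"ry":0,"rz":0},
  {"grip":0.5,"x":0,"y":0,"z":0,"rx":0,"ry":0,"rz":0},
  {"grip":0.5,"x":0,"y":0,"z":0,"rx":0,"ry":0,"rz":0},
  {"grip":0.5,"x":0,"y":0,"z":0,"rx":0,"ry":0,"rz":0},
])

```text
time_s: 10.6
position: [0.4946, 0.1305, 0.0198]
tool_rot: [[0.064, 0.998, 0.0], [0.998, -0.064, 0.0], [0.0, 0.0, -1.0]]
ft_force: [-0.4, -0.4, 0.7]
grip_width: 0.0215
```

Run:
```python
from rig import env, optics
from h import *
s=env.observe();print(s["time_s"],s["position"],s["grip_width"],s["ft_force"])
d=optics.get_image("wrist");cv2.imwrite("pics/w4.png",d["color"]);np.savez("wrist4.npz",**d)
```

```text
10.6 [0.49457208 0.1304806  0.01980785] 0.02147862717999529 [-0.39103257 -0.42465054  0.70560871]
```

View pics/w4.png

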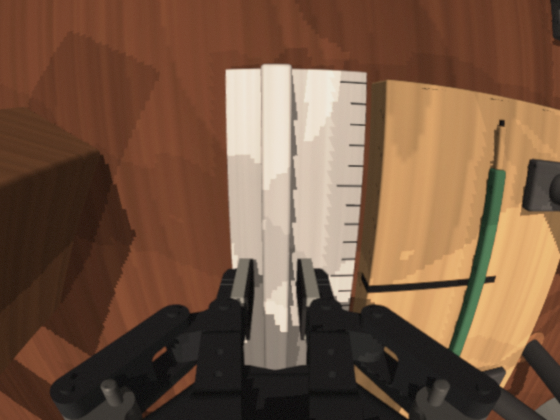

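Loose and flat, with an even gap of a few mm to the board (columns 362–375). Pushing it home with the open jaw on the rail.

Emit:
play_rows([
  {"grip":0.5,"x":0,"y":0.003,"z":0,"rx":0,"ry":0,"rz":0},
  {"grip":0.5,"x":0,"y":0.002,"z":0,"rx":0,"ry":0,"rz":0},
  {"grip":0.5,"x":0,"y":0.001,"z":0,"rx":0,"ry":0,"rz":0},
  {"grip":0.5,"x":0,"y":0.001,"z":0,"rx":0,"ry":0,"rz":0},
  {"grip":0.5,"x":0,"y":0.001,"z":0,"rx":0,"ry":0,"rz":0},
  {"grip":0.5,"x":0,"y":0.0,"z":0,"rx":0,"ry":0,"rz":0},
])

```text
time_s: 11.4
position: [0.5027, 0.1299, 0.0198]
tool_rot: [[0.064, 0.998, 0.0], [0.998, -0.064, 0.0], [0.0, 0.0, -1.0]]
ft_force: [-0.6, -0.8, -0.0]
grip_width: 0.0216
```

Emit:
play_rows([
  {"grip":0.5,"x":0,"y":0.001,"z":0,"rx":0,"ry":0,"rz":0},
  {"grip":0.5,"x":0,"y":0.0,"z":0,"rx":0,"ry":0,"rz":0},
])

```text
time_s: 11.65
position: [0.5031, 0.1299, 0.0198]
tool_rot: [[0.064, 0.998, -0.001], [0.998, -0.064, 0.0], [-0.0, -0.001, -1.0]]
ft_force: [-4.0, 0.8, 2.6]
grip_width: 0.0213
```

Emit:
play_rows([
  {"grip":0.5,"x":0,"y":0.001,"z":0,"rx":0,"ry":0,"rz":0},
  {"grip":0.5,"x":0,"y":0.0,"z":0,"rx":0,"ry":0,"rz":0},
])

```text
time_s: 11.9
position: [0.5031, 0.1299, 0.0197]
tool_rot: [[0.064, 0.998, -0.003], [0.998, -0.064, -0.0], [-0.0, -0.003, -1.0]]
ft_force: [-7.4, 0.1, 5.6]
grip_width: 0.021
```

Run:
```python
from rig import env, optics
from h import *
d=optics.get_image("wrist");cv2.imwrite("pics/w5.png",d["color"]);np.savez("wrist5.npz",**d)
```

```text
(no output)
```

View pics/w5.png

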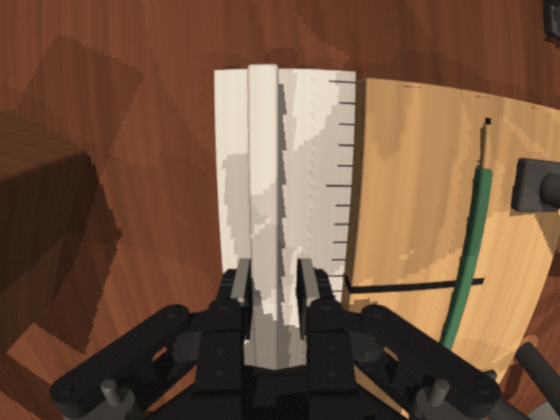

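Force rises with no motion (−7.4 N), so it is seated. One more nudge, then back off and lift.

Emit:
play_rows([
  {"grip":0.5,"x":0,"y":0.001,"z":0,"rx":0,"ry":0,"rz":0},
  {"grip":0.5,"x":0,"y":0,"z":0,"rx":0,"ry":0,"rz":0},
  {"grip":0.5,"x":0,"y":-0.003,"z":0,"rx":0,"ry":0,"rz":0},
  {"grip":0.5,"x":0,"y":-0.0035,"z":0,"rx":0,"ry":0,"rz":0},
  {"grip":0.5,"x":0,"y":0,"z":0,"rx":0,"ry":0,"rz":0},
  {"grip":0.5,"x":0,"y":0,"z":0,"rx":0,"ry":0,"rz":0},
])

```text
time_s: 12.7
position: [0.4994, 0.1301, 0.0199]
tool_rot: [[0.064, 0.998, 0.001], [0.998, -0.064, 0.0], [0.0, 0.001, -1.0]]
ft_force: [-0.1, 0.2, 0.4]
grip_width: 0.0212
```

Emit:
play_rows([
  {"grip":0.5,"x":0,"y":0,"z":-0.01,"rx":0,"ry":0,"rz":0},
  {"grip":0.5,"x":0,"y":0,"z":-0.02,"rx":0,"ry":0,"rz":0},
  {"grip":0.5,"x":0,"y":0,"z":-0.05,"rx":0,"ry":0,"rz":0},
  {"grip":0.5,"x":0,"y":0,"z":-0.05,"rx":0,"ry":0,"rz":0},
  {"grip":0.5,"x":0,"y":0,"z":-0.05,"rx":0,"ry":0,"rz":0},
  {"grip":0.5,"x":0,"y":0,"z":-0.04,"rx":0,"ry":0,"rz":0},
  {"grip":0.5,"x":0,"y":0,"z":0,"rx":0,"ry":0,"rz":0},
  {"grip":0.5,"x":0,"y":0,"z":0,"rx":0,"ry":0,"rz":0},
])

```text
time_s: 13.7
position: [0.4986, 0.1302, 0.2394]
tool_rot: [[0.064, 0.998, -0.001], [0.998, -0.064, -0.0], [-0.0, -0.001, -1.0]]
ft_force: [-0.8, 0.5, -0.2]
grip_width: 0.0216
```

Run:
```python
from rig import env, optics
from h import *
s=env.observe();print(s["time_s"],s["position"],s["q"],s["grip_width"],s["ft_force"])
d=optics.get_image("wrist");cv2.imwrite("pics/w6.png",d["color"]);np.savez("wrist6.npz",**d)
cv2.imwrite("pics/o6.png",np.vstack([wortho(d,.45,.57,-.01,.25,.022,3000),wortho(d,.50,.57,-.01,.25,.004,3000)]))
```

```text
13.7 [0.49859375 0.13015303 0.23936285] [1.44877266e+00 1.86120399e+01 8.03252911e+01 1.28577500e-03
 8.11178206e+01 5.11827071e+00] 0.021595413205843735 [-0.76757856  0.49827257 -0.20479481]
```

View pics/w6.png

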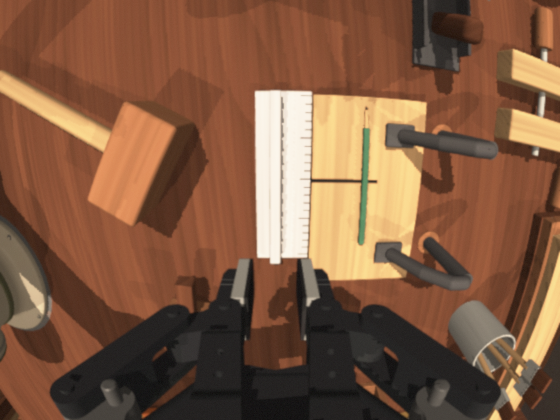

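View pics/o6.png

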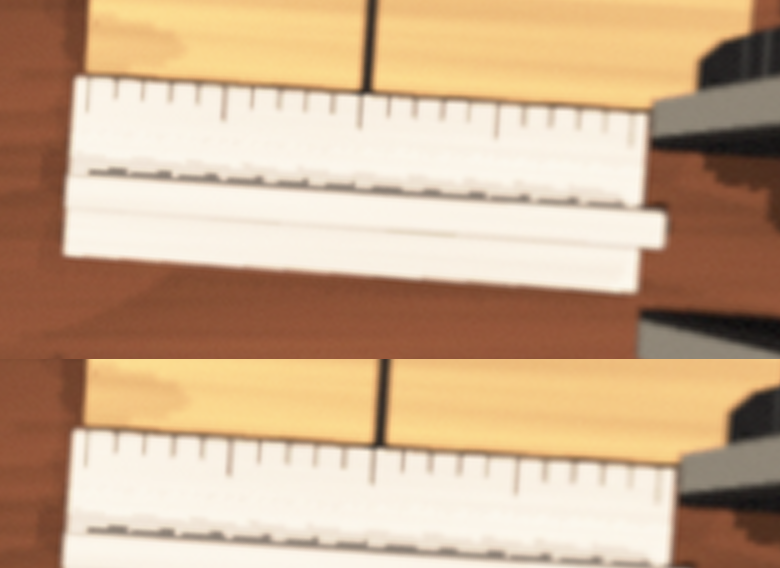

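Straightedge sits flush along its whole length with the pencil line across it (mark again at (0.539, 0.128)). Now off to look at the magnifier.

Emit:
play_rows([
  {"grip":0,"x":-0.03,"y":0,"z":-0.03,"rx":0,"ry":0,"rz":0},
  {"grip":-0.5,"x":-0.05,"y":0,"z":-0.03,"rx":0,"ry":0,"rz":0},
  {"grip":-0.5,"x":-0.058,"y":0,"z":0,"rx":0,"ry":0,"rz":0},
  {"grip":-0.5,"x":-0.058,"y":0,"z":0,"rx":0,"ry":0,"rz":0},
  {"grip":-0.5,"x":-0.058,"y":0,"z":0,"rx":0,"ry":0,"rz":0},
  {"grip":-0.5,"x":-0.058,"y":0,"z":0,"rx":0,"ry":0,"rz":0},
  {"grip":-0.5,"x":-0.058,"y":0,"z":0,"rx":0,"ry":0,"rz":0},
  {"grip":-0.5,"x":-0.058,"y":0,"z":0,"rx":0,"ry":0,"rz":0},
  {"grip":-0.5,"x":-0.058,"y":0,"z":0,"rx":0,"ry":0,"rz":0},
])

```text
time_s: 14.88
position: [0.4674, -0.3566, 0.2984]
tool_rot: [[0.064, 0.998, -0.002], [0.998, -0.064, 0.002], [0.002, -0.002, -1.0]]
ft_force: [0.4, -0.5, -0.3]
grip_width: 0.0641
```

Emit:
play_rows([
  {"grip":-0.5,"x":0,"y":0,"z":0,"rx":0,"ry":0,"rz":0.167},
  {"grip":-0.5,"x":0,"y":0,"z":0,"rx":0,"ry":0,"rz":0.167},
  {"grip":-0.5,"x":0,"y":0,"z":0,"rx":0,"ry":0,"rz":0.167},
  {"grip":-0.5,"x":0,"y":0,"z":0,"rx":0,"ry":0,"rz":0.167},
  {"grip":-0.5,"x":0,"y":0,"z":0,"rx":0,"ry":0,"rz":0.167},
  {"grip":-0.5,"x":0,"y":0,"z":0,"rx":0,"ry":0,"rz":0.167},
  {"grip":-0.5,"x":0,"y":0,"z":0,"rx":0,"ry":0,"rz":0.167},
  {"grip":-0.5,"x":0,"y":0,"z":0,"rx":0,"ry":0,"rz":0.167},
  {"grip":-0.5,"x":0,"y":0,"z":0,"rx":0,"ry":0,"rz":0.167},
  {"grip":-0.5,"x":0,"y":0,"z":0,"rx":0,"ry":0,"rz":0},
  {"grip":-0.5,"x":0,"y":0,"z":0,"rx":0,"ry":0,"rz":0},
])

```text
time_s: 16.25
position: [0.4679, -0.3548, 0.2991]
tool_rot: [[1.0, 0.007, -0.001], [0.007, -1.0, 0.001], [-0.001, -0.001, -1.0]]
ft_force: [-0.1, -0.3, 0.0]
grip_width: 0.0639
```

Run:
```python
from rig import env, optics
from h import *
s=env.observe();print(s["time_s"],s["position"],s["tool_rot"],s["q"],s["grip_width"],s["ft_force"])
d=optics.get_image("wrist");cv2.imwrite("pics/w7.png",d["color"]);np.savez("wrist7.npz",**d)
cv2.imwrite("pics/o7.png",np.hstack([wortho(d,.40,.66,-.45,-.31,.017,2200),wortho(d,.40,.66,-.45,-.31,.010,2200)]))
```

```text
16.25 [ 0.46791042 -0.35478024  0.29911488] [[ 9.99975354e-01  6.96256423e-03 -9.02297027e-04]
 [ 6.96349243e-03 -9.99975224e-01  1.02967586e-03]
 [-8.95105487e-04 -1.03593362e-03 -9.99999063e-01]] [-4.87131030e+01  2.40048085e+01  6.19717287e+01  8.10690560e-05
  9.41019051e+01  4.08879472e+01] 0.06393787001018814 [-0.09609724 -0.25699796  0.02609042]
```

View pics/w7.png

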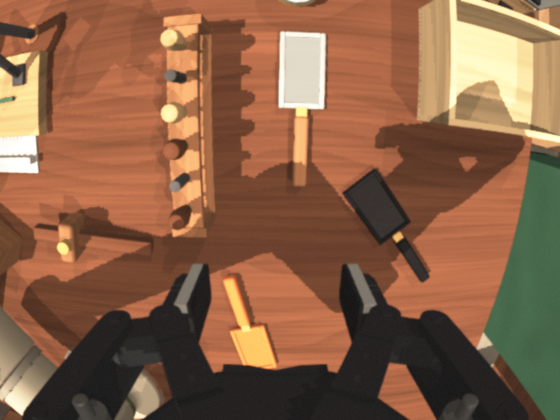

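View pics/o7.png

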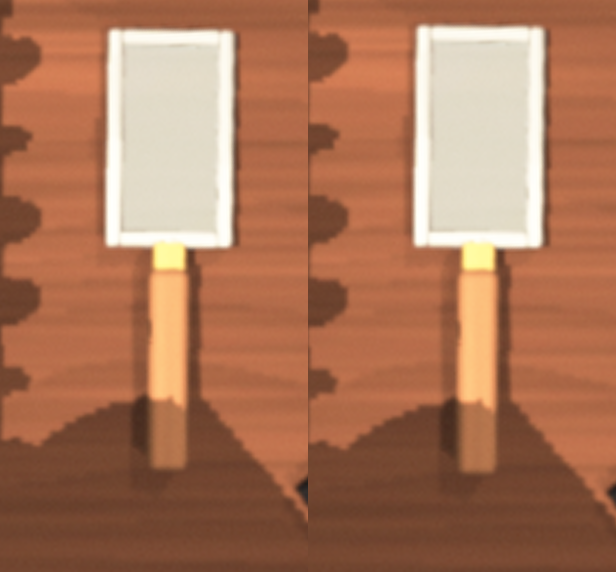

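The target is the silver-framed magnifier: lens at (302,70), wooden handle (302,148). The black one at (378,205) and the orange one at (248,330) are decoys. Grip point about (0.518, −0.3875), yaw −0.5°.

Emit:
play_rows([
  {"grip":-0.5,"x":0.025,"y":0.0165,"z":0,"rx":0,"ry":0,"rz":0},
  {"grip":-0.5,"x":0.025,"y":0.0165,"z":0.01,"rx":0,"ry":0,"rz":0},
  {"grip":-0.5,"x":0,"y":0,"z":0.05,"rx":0,"ry":0,"rz":0.016},
  {"grip":-0.5,"x":0,"y":0,"z":0.05,"rx":0,"ry":0,"rz":0},
  {"grip":-0.5,"x":0,"y":0,"z":0.05,"rx":0,"ry":0,"rz":0},
  {"grip":-0.5,"x":0,"y":0,"z":0.05,"rx":0,"ry":0,"rz":0},
  {"grip":-0.5,"x":0,"y":0,"z":0.01,"rx":0,"ry":0,"rz":0},
  {"grip":-0.5,"x":0,"y":0,"z":0,"rx":0,"ry":0,"rz":0},
  {"grip":-0.5,"x":0,"y":0,"z":0,"rx":0,"ry":0,"rz":0},
])

```text
time_s: 17.42
position: [0.5189, -0.3884, 0.0821]
tool_rot: [[1.0, -0.012, 0.003], [-0.012, -1.0, -0.003], [0.003, 0.003, -1.0]]
ft_force: [-0.6, -0.2, -0.3]
grip_width: 0.0643
```

Run:
```python
from rig import env, optics
from h import *
s=env.observe();print(s["time_s"],s["position"],s["q"],s["grip_width"],s["ft_force"])
d=optics.get_image("wrist");cv2.imwrite("pics/w8.png",d["color"])
```

```text
17.425 [ 0.51886537 -0.38840282  0.08214442] [-4.72623561e+01  3.96679168e+01  7.05513288e+01  9.67236264e-04
  6.95551943e+01  4.34127441e+01] 0.06428373554379155 [-0.57352263 -0.17934448 -0.27728842]
```

View pics/w8.png

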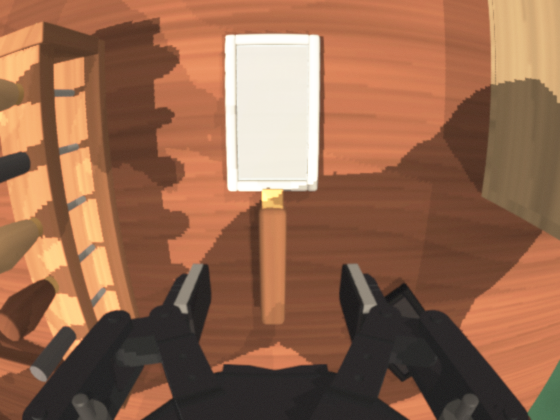

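Handle (col 273) centred between jaws. Descend and grasp.

Emit:
play_rows([
  {"grip":-0.5,"x":0,"y":0,"z":0.035,"rx":0,"ry":0,"rz":0},
  {"grip":-0.4,"x":0,"y":0,"z":0.02,"rx":0,"ry":0,"rz":0},
  {"grip":-0.2,"x":0,"y":0,"z":0.009,"rx":0,"ry":0,"rz":0},
  {"grip":0,"x":0,"y":0,"z":0,"rx":0,"ry":0,"rz":0},
  {"grip":1,"x":0,"y":0,"z":0,"rx":0,"ry":0,"rz":0},
  {"grip":1,"x":0,"y":0,"z":0,"rx":0,"ry":0,"rz":0},
  {"grip":1,"x":0,"y":0,"z":0,"rx":0,"ry":0,"rz":0},
  {"grip":1,"x":0,"y":0,"z":0,"rx":0,"ry":0,"rz":0},
  {"grip":1,"x":0,"y":0,"z":0,"rx":0,"ry":0,"rz":0},
], squeeze=60)

```text
time_s: 18.6
position: [0.5186, -0.3881, 0.0172]
tool_rot: [[1.0, -0.012, 0.002], [-0.012, -1.0, -0.002], [0.002, 0.002, -1.0]]
ft_force: [-0.3, 0.7, 6.1]
grip_width: 0.0167
```

Emit:
play_rows([
  {"grip":1,"x":0,"y":0,"z":-0.01,"rx":0,"ry":0,"rz":0},
  {"grip":1,"x":0,"y":0,"z":-0.03,"rx":0,"ry":0,"rz":0},
  {"grip":1,"x":0,"y":0,"z":-0.05,"rx":0,"ry":0,"rz":0},
  {"grip":1,"x":0,"y":0,"z":-0.05,"rx":0,"ry":0,"rz":0},
  {"grip":1,"x":0,"y":0,"z":-0.05,"rx":0,"ry":0,"rz":0},
  {"grip":1,"x":0,"y":0,"z":-0.03,"rx":0,"ry":0,"rz":0},
  {"grip":1,"x":0,"y":0,"z":0,"rx":0,"ry":0,"rz":0},
  {"grip":1,"x":0,"y":0,"z":0,"rx":0,"ry":0,"rz":0},
])

```text
time_s: 19.6
position: [0.5176, -0.3872, 0.2342]
tool_rot: [[1.0, -0.012, -0.002], [-0.012, -1.0, 0.002], [-0.002, -0.002, -1.0]]
ft_force: [0.1, 0.5, -1.4]
grip_width: 0.0161
```

Run:
```python
from rig import env, optics
from h import *
s=env.observe();p=s["position"];print(s["time_s"],p,s["tool_rot"],s["grip_width"],s["ft_force"])
d=optics.get_image("wrist");cv2.imwrite("pics/w9.png",d["color"]);np.savez("wrist9.npz",**d)
h=p[2]-.0172+.010
cv2.imwrite("pics/o9.png",wortho(d,.44,.66,-.45,-.31,h,2600))
w=wworld(d); hs=cv2.cvtColor(d["color"],cv2.COLOR_BGR2HSV)
# plane of frame
m=(d["range_z"]>0)&(hs[...,1]<60)&(abs(w[...,0]-.598)<.06)&(abs(w[...,1]+.388)<.04)&(abs(w[...,2]-h)<.025)
P=w[m];A=np.c_[P[:,:2]-P[:,:2].mean(0),np.ones(len(P))];c,*_=np.linalg.lstsq(A,P[:,2],rcond=None);print("h",h,"plane",c,len(P))
```

```text
19.6 [ 0.51763333 -0.38720429  0.23420019] [[ 0.99992258 -0.01228557 -0.00197483]
 [-0.01228142 -0.99992238  0.00209659]
 [-0.00200044 -0.00207218 -0.99999585]] 0.01614746692030191 [ 0.12143035  0.49317253 -1.40108483]
h 0.2270001852709356 plane [-0.0030458   0.00436055  0.22602201] 29945
```

View pics/w9.png

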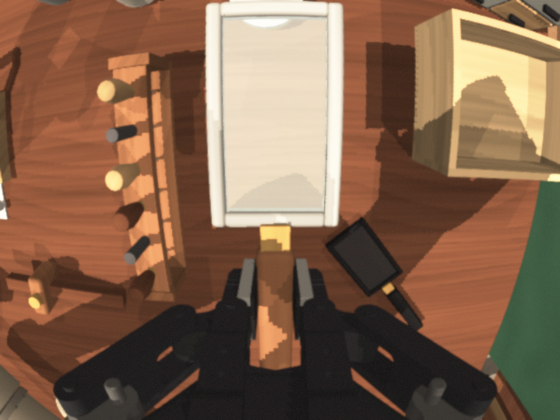

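View pics/o9.png

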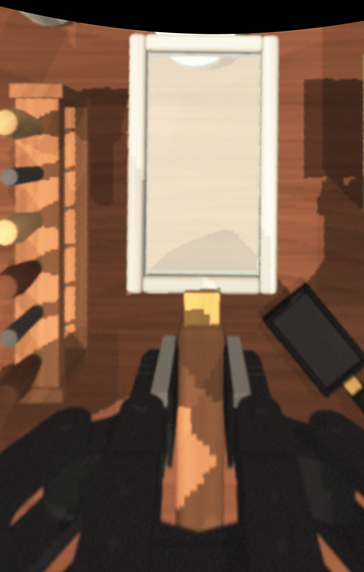

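Magnifier is held firmly and level: frame fills (207–342, 3–227), no tilt in depth, weight −1.4 N. Carrying it over the rack with about 97 mm clearance.

Emit:
play_rows([
  {"grip":1,"x":0.001,"y":-0.02,"z":0,"rx":0,"ry":0,"rz":0},
  {"grip":1,"x":0.001,"y":-0.04,"z":0,"rx":0,"ry":0,"rz":0},
  {"grip":1,"x":0.001,"y":-0.05,"z":0,"rx":0,"ry":0,"rz":0},
  {"grip":1,"x":0.001,"y":-0.05,"z":0,"rx":0,"ry":0,"rz":0},
  {"grip":1,"x":0.001,"y":-0.05,"z":0,"rx":0,"ry":0,"rz":0},
  {"grip":1,"x":0.001,"y":-0.05,"z":0,"rx":0,"ry":0,"rz":0},
  {"grip":1,"x":0.001,"y":-0.05,"z":0,"rx":0,"ry":0,"rz":0},
  {"grip":1,"x":0.001,"y":-0.05,"z":0,"rx":0,"ry":0,"rz":0},
  {"grip":1,"x":0.001,"y":-0.045,"z":0,"rx":0,"ry":0,"rz":0},
  {"grip":1,"x":0.0015,"y":-0.03,"z":0,"rx":0,"ry":0,"rz":0},
  {"grip":1,"x":0,"y":0,"z":0,"rx":0,"ry":0,"rz":0},
])

```text
time_s: 21.02
position: [0.5329, 0.0499, 0.2353]
tool_rot: [[1.0, -0.009, -0.001], [-0.009, -1.0, 0.001], [-0.001, -0.001, -1.0]]
ft_force: [0.4, 0.5, -1.9]
grip_width: 0.0163
```

Emit:
play_rows([
  {"grip":1,"x":0,"y":0,"z":0,"rx":0,"ry":0,"rz":-0.118},
  {"grip":1,"x":0,"y":0,"z":0,"rx":0,"ry":0,"rz":-0.16},
  {"grip":1,"x":0,"y":0,"z":0,"rx":0,"ry":0,"rz":-0.16},
  {"grip":1,"x":0,"y":0,"z":0,"rx":0,"ry":0,"rz":-0.16},
  {"grip":1,"x":0,"y":0,"z":0,"rx":0,"ry":0,"rz":-0.16},
  {"grip":1,"x":0,"y":0,"z":0,"rx":0,"ry":0,"rz":-0.16},
  {"grip":1,"x":0,"y":0,"z":0,"rx":0,"ry":0,"rz":-0.16},
  {"grip":1,"x":0,"y":0,"z":0,"rx":0,"ry":0,"rz":-0.16},
  {"grip":1,"x":0,"y":0,"z":0,"rx":0,"ry":0,"rz":-0.16},
  {"grip":1,"x":0,"y":0,"z":0,"rx":0,"ry":0,"rz":-0.12},
  {"grip":1,"x":0,"y":0,"z":0,"rx":0,"ry":0,"rz":0},
  {"grip":1,"x":0,"y":0,"z":0,"rx":0,"ry":0,"rz":0},
])

```text
time_s: 22.52
position: [0.5336, 0.047, 0.2356]
tool_rot: [[0.068, 0.998, -0.0], [0.998, -0.068, -0.0], [-0.0, -0.0, -1.0]]
ft_force: [-0.4, -0.2, -2.1]
grip_width: 0.0163
```

Run:
```python
from rig import env, optics
from h import *
s=env.observe();p=s["position"];R=s["tool_rot"];print(s["time_s"],p,R,s["grip_width"],s["ft_force"])
t=np.array([.5393,.1277]);L=p+R@np.array([.0795,0,.0122]);print("lens",L,"need",t-L[:2],"tool",R[:2,:2].T@(t-L[:2]))
print("yaw x",np.degrees(np.arctan2(R[1,0],R[0,0])))
d=optics.get_image("wrist");cv2.imwrite("pics/w10.png",d["color"]);np.savez("wrist10.npz",**d)
```

```text
22.525 [0.53363454 0.04702133 0.23561804] [[ 6.75717850e-02  9.97714293e-01 -4.93705306e-04]
 [ 9.97714412e-01 -6.75718152e-02 -4.46585948e-05]
 [-7.79170820e-05 -4.89559238e-04 -9.99999877e-01]] 0.016347298510679183 [-0.40364428 -0.15798555 -2.13752695]
lens [0.53900048 0.12633908 0.22341185] need [0.00029952 0.00136092] tool [0.00137805 0.00020688]
yaw x 86.12546958539937
```

View pics/w10.png

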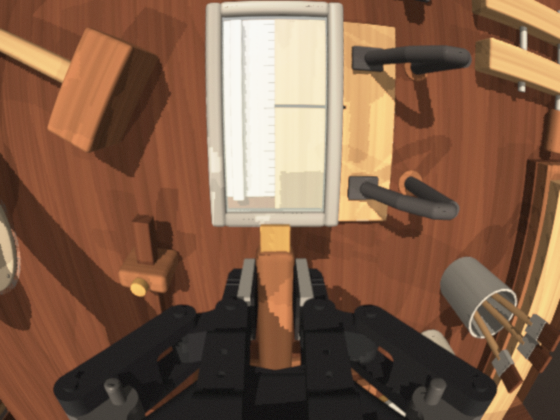

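Through the lens the mark shows at (275,105), close to lens centre. Lowering.

Emit:
play_rows([
  {"grip":1,"x":0.001,"y":0,"z":0.025,"rx":0,"ry":0,"rz":0},
  {"grip":1,"x":0,"y":0,"z":0.035,"rx":0,"ry":0,"rz":0},
  {"grip":1,"x":0,"y":0,"z":0.035,"rx":0,"ry":0,"rz":0},
  {"grip":1,"x":0,"y":0,"z":0.03,"rx":0,"ry":0,"rz":0},
  {"grip":1,"x":0,"y":0,"z":0.02,"rx":0,"ry":0,"rz":0},
  {"grip":1,"x":0,"y":0,"z":0.015,"rx":0,"ry":0,"rz":0},
  {"grip":1,"x":0,"y":0,"z":0.01,"rx":0,"ry":0,"rz":0},
  {"grip":1,"x":0,"y":0,"z":0.006,"rx":0,"ry":0,"rz":0},
  {"grip":1,"x":0,"y":0,"z":0.002,"rx":0,"ry":0,"rz":0},
  {"grip":1,"x":0,"y":0,"z":0,"rx":0,"ry":0,"rz":0},
  {"grip":1,"x":0,"y":0,"z":0,"rx":0,"ry":0,"rz":0},
  {"grip":1,"x":0,"y":0,"z":0,"rx":0,"ry":0,"rz":0},
])

```text
time_s: 24.08
position: [0.5341, 0.0482, 0.0581]
tool_rot: [[0.065, 0.998, 0.001], [0.998, -0.065, -0.0], [-0.0, 0.001, -1.0]]
ft_force: [-0.1, -0.2, -2.3]
grip_width: 0.0161
```

Run:
```python
from rig import env, optics
from h import *
s=env.observe();p=s["position"];R=s["tool_rot"];print(s["time_s"],p,s["grip_width"],s["ft_force"],np.abs(s["qvel"]).max())
t=np.array([.5393,.1277]);L=p+R@np.array([.0795,0,.0122]);print("lens",L,"need",t-L[:2],"above board",L[2]-.022)
for n in ["wrist","side"]:
    d=optics.get_image(n);np.savez(n+"11.npz",**d)
    cv2.imwrite(f"pics/{n}11.png",d["color"])
    w=wworld(d) if n=="wrist" else world(d); hs=cv2.cvtColor(d["color"],cv2.COLOR_BGR2HSV)
    if n=="wrist":
        cv2.imwrite("pics/o11.png",wortho(d,.47,.62,0,.25,L[2]+.005,2600))
        m=(d["range_z"]>0)&(hs[...,1]<70)&(abs(w[...,0]-L[0])<.05)&(abs(w[...,1]-L[1])<.065)&(abs(w[...,2]-L[2]-.005)<.008)
        P=w[m];A=np.c_[P[:,:2]-L[:2],np.ones(len(P))];c,*_=np.linalg.lstsq(A,P[:,2],rcond=None);print("top plane",c,len(P))
    else: cv2.imwrite("pics/sidecrop.png",cv2.resize(d["color"][150:330,120:300],None,fx=3.3,fy=3.3,interpolation=cv2.INTER_CUBIC))
```

```text
24.075 [0.53407396 0.04819502 0.05809825] 0.016088723130502046 [-0.12779462 -0.23831392 -2.28160255] 0.12612508147556414
lens [0.5392427  0.12752637 0.04589533] need [5.73012202e-05 1.73630282e-04] above board 0.023895328414695292
top plane [-0.0017701  -0.00076613  0.05008902] 30009
```

View pics/o11.png

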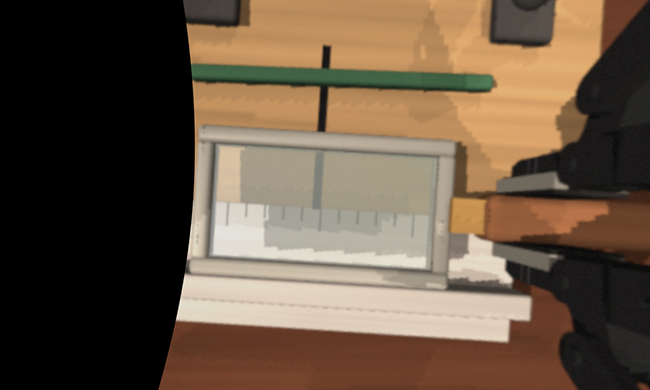

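View pics/sidecrop.png

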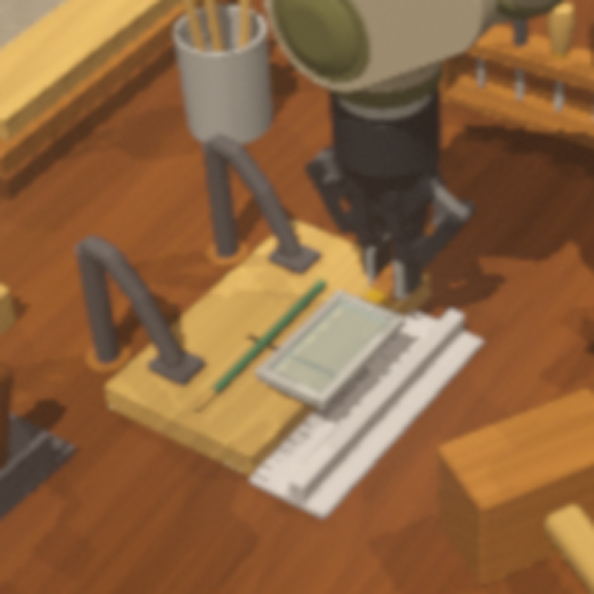

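View pics/wrist11.png

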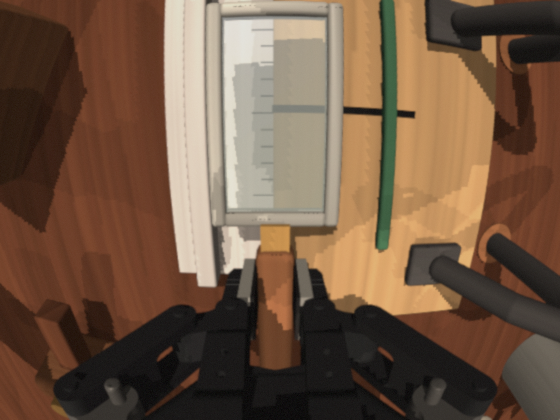

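All checks agree: lens within about 2 mm of the mark, 24 mm above the board, level and along the edge. The straightedge is undisturbed. Handing in.

Run:
```python
from rig import order, env
print(order.close_job()); print(env.observe()["time_s"])
```

```text
the job is handed in; nothing more can be done
None
the job is handed in; nothing more can be done
```

The straightedge lies flat and flush against the board's front edge, across the pencil line, and I let go of it. The magnifier is held still above the spot. The job was handed in after about 24 s; handing in gives no verdict.

- **Straightedge:** I set it down about 5 mm short, loosened the jaws and pushed the rail until it seated against the board (about 7 N with no further motion). I then backed off and lifted clear. The overhead view afterwards showed no visible gap along its whole length, with the line inside it. I could not see the contact strip directly once the magnifier was above it.
- **Magnifier:** I took the silver-framed one, not the black or orange look-alikes, and carried it over the rack with about 97 mm to spare.
    - **Position:** By the arm's own position the lens is 0.2 mm from the spot; by the wrist picture it is about 2 mm off. Its height is about 24 mm above the board by the arm's position and 23 mm by depth.
    - **Attitude:** It is tilted less than 0.2° and lies along the edge to within about 0.5°. It showed no contact, and the wrist force read only about 2 N of weight.
- **Mishap:** My first two move calls were refused for missing keys, and nothing moved.

I saw no sign that any other tool was touched, but I did not re-measure where they are.

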